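# Lift the egg rack out of the switched-off warmer and hold it level

### The arm

A 7-joint arm with a two-finger parallel gripper is mounted at the origin on a cart in front of the work surface, level with it; the furniture and walls round the work are solid. World frame = base frame: x ahead of the robot, y to its left, z up, the work surface at z = 0. Lengths are in m, angles in rad, forces in N, time in s.
With the tool pointing down it reaches from about 0.4 to 0.875 m from the base axis. Payload 19.3 kg.
Tool frame: the origin (TCP) lies on the mounting face of the last link; the fingertips stand 173 mm ahead of it and the grasp point (between the pads) lies 155 mm ahead of it (bot.grip_point_offset is the distance from the TCP to the grasp point, in m); z points along the fingers, y is the line along which they close (so a half turn about z gives the same grasp; the last joint's range is limited). The gripper opens to 85 mm and grips with 20 to 120 N. Pads are 22 mm wide; open, the fingers measure 114 mm over their backs; the gripper's body (76 mm by 85 mm) begins 54 mm behind the grasp point. The pads swing forward as they close: fully open they stand 13 mm farther back than shut.
Start: joints at [1.052, 0.521, -0.036, 1.599, 0.021, 1.021, -0.113], TCP at [0.271, -0.563, 0.405] pointing down, gripper open.
Joint ranges: [-2.91, 2.91], [-0.3, 2.13], [-1.5, 1.42], [0.17, 2.43], [-1.26, 4.41], [0.16, 1.93], [-2.52, 2.52]. Speed limits (rad/s): [1.89, 1.89, 2.39, 2.39, 3.01, 3.01, 3.01].

### API

Orientations are given as [roll, pitch, yaw] about the fixed x, y, z axes, in that order (R = Rz(yaw) Ry(pitch) Rx(roll)).
In Python, from workcell import bot gives the robot as it stands.
- The arm moves only by the tool arm_command, never from a script. Its argument "deltas" is a list of rows, each a list of 3 entries, a list of its own where there are three numbers: the shift along the tool's x, y, z in cm, then the turn, a rotation vector about the tool's x, y, z in rad, then the finger opening in cm, from 0 to 8.54. In form: [[[tx, ty, tz], [rx, ry, rz], claw], ...]. A call has 1 to 20 rows; each row shifts and turns the commanded pose from where the row before left it, along the tool's axes as they then stand; what a row does not reach is not made up. A row lasts 1/10 s, in which the tool goes at most 50 mm and 8.59 degrees, less where a joint would pass 70% of its speed; a pose out of reach is approached as far as the arm can. A call with a gripper value outside its range is refused whole. The fingers move at their own pace and stop on an object; "newtons" is the grip in N (left out, the last holds). Time passes only in rows, so rows that do not move let the fingers close. It gives the time, the measured TCP pose, the force, the opening and the grip force at its end, in the units of the state.
- bot.observe(): the state, without advancing time (a new reading comes with each control period).
- bot.grab_frame(name): name is "scene" or "top"; returns a dict with "frame" (384x512x3 uint8, red, green, blue), "K" (3x3 intrinsics, pixels), "rvec" (rotation vector, rad) and "tvec" (3), from world to camera coordinates, as OpenCV has them. Camera axes: x right, y down, z forward; pixel columns grow to the right and rows downward; lengths in m; the calibration is good to about 2 mm. A picture is of the moment at which its call begins. There is no depth.
- bot.job_done(): hands the job in; it is judged then, once.
Trained networks look in a picture, given as the dict that the camera call returned (one of the last four; its "shot" number tells which), for a name from the list of things; names that differ only in an ending like _2 or _b are one class to them, and where a whole thing is asked for, a point or a joint stands for the part that bears it (a point fixed in the world has none). Each returns a list of dicts, best first, with "p" (0 to 1); they miss things now and then, are a little off and sometimes report something else, mostly with a low value. They report only what shows in the picture. A call takes as long as a camera call. They do not tell look-alikes from the thing itself.
- bot.find_in(name, picture): "rect" ([left, top, width, height] in pixels, round what is visible of it).
- bot.mark_of(name, picture): "at" ([column, row] in pixels: a listed point, or the origin of a listed thing).
The state is a dict: "clock": time; "qpos": joint angles; "qd": joint speeds; "joint_efforts": joint torques, N m; "position": TCP position; "tool_rot": TCP orientation; "force": force on the tool from outside, world axes, zero at the start; "moment": the same for the moment, N m; "grip_width": finger opening in m; "finger_force": force on a finger pad.
Only numpy, scipy, OpenCV 4.12 (cv2) and the standard library are available. Lean on these libraries where they do the work, as an engineer would, in place of code of your own. Each camera call takes 0.05 s, during which the arm holds its last target. There are 200 camera calls.

### The job

I want to wipe out the well of the egg warmer: turn its dial back to off, and only then lift the rack with all three eggs straight up out of the well by its wooden handle. Finish holding it: keep the rack steady and level in the air over the well, its feet at least 6 cm above the rim, with every egg still in its seat, and do not put it down or let go. Leave the other things on the counter where they are.

Things in the scene. Friction and masses are not known exactly. Their poses are not given: they have to be found in the camera images.
- well_mouth (a point): Centre of the warmer's 152 mm square opening, at rim height (62 mm above the counter). The warmer is a fixed stainless box, 172 mm (x) by 234 mm (y), 62 mm high, walls 10 mm; well floor 42 mm below the rim. Axes along the well's sides: -x is the front, towards the robot; -y the side with the 62 mm wide control strip (dial, orange lamp); z up.
- dial_grip (a point): Centre of the dial's grip bar on its upright axis, 18 mm above the control strip (level with the rim). Grey disc of 39 mm, 7 mm thick, with a bar 36 mm long, 13 mm wide, from 7 to 29 mm above the strip. Frame turns with the dial: x along the bar (white pointer at its -x end), y across, z up. It stands 117 mm from the well's centre to its -y side, 14 mm to +x.
- dial (a joint): Dial angle in rad: 0 is off, at its end stop, pointer towards the warmer's front at the red mark; it grows clockwise seen from above, up to 1.6. Starts on (0.6 to 1.4); turn it anticlockwise to off. Light friction (0.04 N m), no spring: stays where it is left.
- rack_grip (a point): Centre of the rack's wooden handle grip: 56 mm long (frame x), 16 mm wide (y), 20 mm high; its underside is 42 mm higher than the tops of the tan eggs, 29 mm higher than the big egg's. It lies 105 mm above the rack's feet, over the rack's centre; seated, 63 mm above the rim of the well. z is up when level.
- rack: Aluminium egg rack, 147 mm square (2.5 mm clear all round in the well), 11 mm rim, four round seats 36 mm off centre in x and y; plate 14 to 18 mm above the feet, steel stirrup with the grip over its middle. About 0.5 kg with its eggs (one seat is empty); the big egg makes one corner heavier. Origin: under its centre, at the feet's soles; seated, 20 mm above the counter. x along the handle.
- egg_a_mid (a point): Centre of a tan egg, 51 x 43 x 40 mm, lying loose in one of the rack's seats.
- egg_b_mid (a point): Centre of a tan egg, 51 x 43 x 40 mm, lying loose in one of the rack's seats.
- egg_big_mid (a point): Centre of the big white egg, 67 x 54 x 51 mm, lying loose in one of the rack's seats.
- scoop: Small sheet-steel ash scoop with a wooden handle, 199 mm long, 64 mm wide, lying at the left edge of the counter. To be left alone. Origin: centre of its underside.
- bottle: Small dark bottle with a gold cap, 25 mm wide, 78 mm high, front left. To be left alone. Origin: centre of its underside.
- card_left: Price card in a wooden block, 62 mm wide, 59 mm high, back left. To be left alone. Origin: centre of its underside.
- shaker_red: Glass shaker with a steel cap and red spice in it, 41 mm wide, 87 mm high, on the left. To be left alone. Origin: centre of its underside.
- card_right: Price card in a wooden block, 62 mm wide, 59 mm high, back right. To be left alone. Origin: centre of its underside.
- tape: Brown roll of tape lying flat, 96 mm across, 48 mm high, on the right. To be left alone. Origin: centre of its underside.
- shaker_salt: Glass shaker with a steel cap and white salt in it, 41 mm wide, 87 mm high, back right. To be left alone. Origin: centre of its underside.
- pen: Marker pen lying loose on the counter, 135 mm long, 17 mm thick, front right. To be left alone. Origin: centre of its underside.
Mind the look-alikes: they are no part of the job. What is shaped like the part that bears egg_a_mid but black is not meant.

How it is judged:
On the way, in this order (a step that is already met when the one before it is completed fails the run):
1. the dial is turned to off while the rack still sits in the well (value of joint dial below 0.12 rad and height (world z) of rack below 0.025 m), for 0.2 s.
2. the rack is lifted free of the well by the gripper (height (world z) of rack above 0.067 m and contact force between rack and warmer below 0.3 N and contact force between the fingers and rack above 1 N), for 0.2 s.
At the end, for the whole second after the job is handed in: The gripper holds the rack at rest (under 2 cm/s, 0.15 rad/s), feet 55 mm or more above the rim, centre within 50 mm of the well's seen from above, level within 0.10 rad, not touching the warmer; all three eggs lie in its seats; the dial is off (below 0.12 rad) (value of joint dial below 0.12 rad and height (world z) of rack above 0.117 m and horizontal distance between rack and well_mouth below 0.05 m and angle between rack's own z axis and vertical below 0.1 rad and linear speed of rack below 0.02 m/s and angular speed of rack below 0.15 rad/s and contact force between the fingers and rack above 1 N and contact force between rack and warmer below 0.3 N and z of egg_a_mid in the frame of rack between 0.015 and 0.039 m and horizontal distance between each of egg_a_mid, egg_b_mid, egg_big_mid and rack below 0.065 m and z of egg_b_mid in the frame of rack between 0.015 and 0.039 m and z of egg_big_mid in the frame of rack between 0.015 and 0.046 m); the arm keeps its last pose, push and grip.
It fails at once if the rack is lifted out of its place while the dial is still on (height (world z) of rack above 0.035 m and value of joint dial above 0.15 rad).
It fails at once if the rack is tipped (more than 0.35 rad) (angle between rack's own z axis and vertical above 0.35 rad).
It fails at once if another thing on the counter is moved by more than 2 cm (distance of any of scoop, bottle, card_left, shaker_red, card_right, tape, shaker_salt, pen from where it was at the start of the episode above 0.02 m).
It also fails if it takes over 48 s, if anything falls off the work surface, if the arm or the gripper's body presses on something with over 40 N, if the wrist force passes 120 N, or if a joint passes its speed limit or range.

## Working session

There is one attempt and no reset: what is moved stays moved. The work goes in short steps, Python scripts to look and compute and a tool call to move; the robot and the scene stay as the last step left them, time stands still between calls to the robot, and variables do not carry over. Pictures are saved under pics/ and viewed, at most 10 in all, crops included, and the job is handed in when it is done.

Besides the shell and the picture viewer there is one more tool, called after ">>>" by a JSON object that holds its "api" and its "payload". arm_command: Moves the arm, as the interface text tells. Its arguments: {"type":"object","properties":{"deltas":{"type":"array","items":{"type":"array"}},"newtons":{"type":"number"}},"required":["deltas"]}

```bash
mkdir -p pics; cat > h.py <<'E'
import numpy as np, cv2
from workcell import bot
def ray(f,px):
    R,_=cv2.Rodrigues(np.array(f["rvec"],float)); K=np.array(f["K"],float)
    d=R.T@np.linalg.solve(K,[px[0],px[1],1.]); c=-R.T@np.array(f["tvec"],float).ravel()
    return c,d
def at_z(f,px,z):
    c,d=ray(f,px); return c+d*(z-c[2])/d[2]
def proj(f,p):
    return cv2.projectPoints(np.array(p,float).reshape(-1,3),np.array(f["rvec"],float),np.array(f["tvec"],float),np.array(f["K"],float),None)[0].reshape(-1,2)
def tri(obs):
    A=np.zeros((3,3));b=np.zeros(3)
    for f,px in obs:
        c,d=ray(f,px); d=d/np.linalg.norm(d); P=np.eye(3)-np.outer(d,d); A+=P;b+=P@c
    return np.linalg.solve(A,b)
E
python3 - <<'E'
from h import *
np.set_printoptions(precision=3,suppress=True)
s=bot.grab_frame("scene");t=bot.grab_frame("top")
for n,f in(("scene",s),("top",t)):
    cv2.imwrite(f"pics/{n}0.png",f["frame"][:,:,::-1]); print(n,ray(f,(256,192)))
for n in["well_mouth","dial_grip","rack_grip","egg_a_mid","egg_big_mid"]:
    a=bot.mark_of(n,s);b=bot.mark_of(n,t)
    print(n,[(x["at"],x["p"]) for x in a[:3]],[(x["at"],x["p"]) for x in b[:3]])
    if a and b: print("  tri",tri([(s,a[0]["at"]),(t,b[0]["at"])]))
print(bot.observe())
E
```

```text
scene (array([-0.154,  0.464,  0.974]), array([ 0.58 , -0.377, -0.723]))
top (array([ 0.363, -0.006,  1.255]), array([ 0.113,  0.014, -0.994]))
well_mouth [([252.7, 211.6], 0.92)] [([245.2, 186.2], 0.97), ([233.8, 175.6], 0.67), ([133.7, 219.1], 0.48)]
  tri [0.516 0.043 0.058]
dial_grip [([278.6, 190.1], 0.7)] [([282.5, 186.1], 0.42)]
  tri [ 0.517 -0.064  0.092]
rack_grip [([253.8, 201.9], 0.82)] [([119.2, 177.2], 0.72), ([242.1, 183.1], 0.57)]
  tri [0.398 0.228 0.399]
egg_a_mid [([196.1, 231.3], 0.69), ([252.5, 201.3], 0.47), ([306.3, 187.5], 0.46)] [([321.4, 183.1], 0.58), ([189.4, 171.4], 0.56), ([255.9, 176.8], 0.45)]
  tri [0.567 0.01  0.012]
egg_big_mid [([265.0, 215.5], 0.73)] [([251.7, 203.2], 0.81), ([150.2, 154.3], 0.19)]
  tri [0.466 0.025 0.075]
{'clock': 0.6, 'qpos': array([ 1.052,  0.521, -0.036,  1.6  ,  0.021,  1.021, -0.113]), 'qd': array([ 0.001, -0.002, -0.   , -0.001,  0.   , -0.   , -0.002]), 'joint_efforts': array([ -0.   , -92.65 ,   1.978, -37.015,   0.018,   0.002,  -0.   ]), 'position': array([ 0.271, -0.563,  0.405]), 'tool_rot': array([-3.142,  0.   ,  0.449]), 'force': array([ 0.152,  0.795, -0.113]), 'moment': array([ 0.031, -0.015, -0.039]), 'finger_force': 0.0, 'grip_width': 0.08530028623975729}
```

View pictures.

```bash
python3 - <<'E'
import cv2
t=cv2.imread("pics/top0.png"); cv2.imwrite("pics/topc.png",cv2.resize(t[110:260,160:360],None,fx=4,fy=4,interpolation=cv2.INTER_CUBIC))
E
```

```text
(no output)
```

View pics/scene0.png

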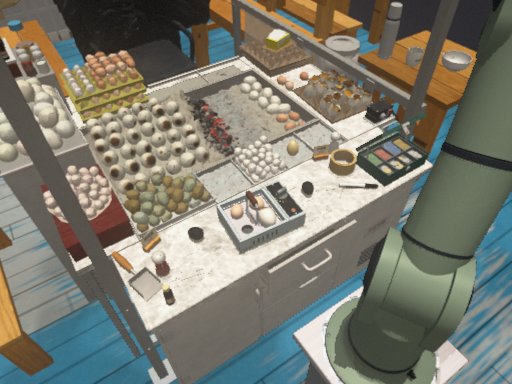

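View pics/topc.png

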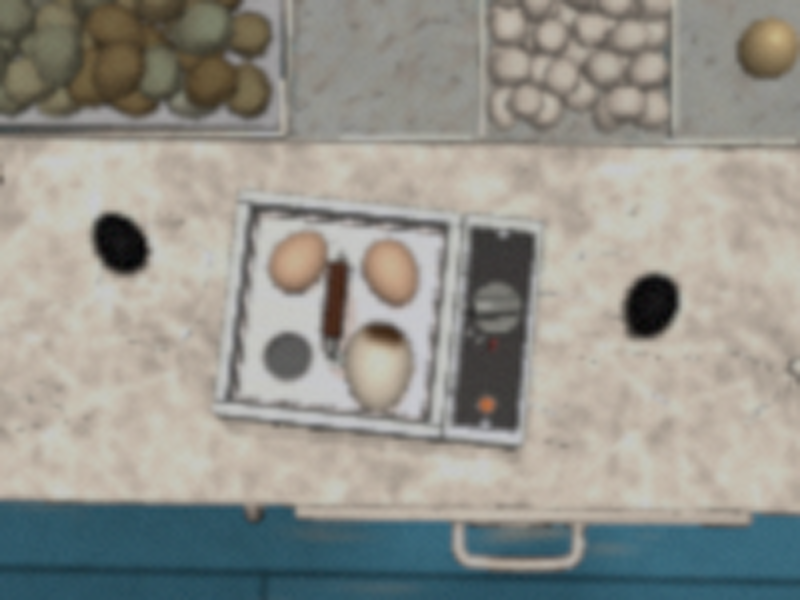

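The pictures show the warmer at top-crop (215–545, 193–443), yawed slightly clockwise, with the handle at (335,300), big egg (378,368) and dial (497,307). In full-frame pixels the look-alike black eggs lie at top (190,171) and (323,186). The tan eggs are at top (234,175) and (258,178).

```bash
python3 - <<'E'
from h import *
np.set_printoptions(precision=4,suppress=True)
t=bot.grab_frame("top"); s=bot.grab_frame("scene")
c=lambda x,y:(x/4+160-.375,y/4+110-.375)
C=[at_z(t,c(*p),.062)[:2] for p in[(240,193),(545,222),(522,443),(215,412)]]
print(C); 
for i in range(4):
    d=C[(i+1)%4]-C[i]; print(np.linalg.norm(d),np.arctan2(d[1],d[0]))
yaw=np.mean([np.arctan2(*(C[0]-C[3])[::-1]),np.arctan2(*(C[1]-C[2])[::-1]),np.arctan2(*(C[1]-C[0])[::-1])+np.pi/2,np.arctan2(*(C[2]-C[3])[::-1])+np.pi/2])
ctr=np.mean(C,0); R=np.array([[np.cos(yaw),-np.sin(yaw)],[np.sin(yaw),np.cos(yaw)]])
well=ctr+R@[0,.031]; print("yaw",yaw,"ctr",ctr,"well",well,"dial",well+R@[.014,-.117])
h=[at_z(t,c(*p),.135)[:2] for p in[(339,262),(332,338)]]
print("handle",h,np.mean(h,0),np.linalg.norm(h[0]-h[1]),np.arctan2(*(h[0]-h[1])[::-1]))
dl=np.r_[well+R@[.014,-.117],.062]
def crop(f,p,r,k):
    u=proj(f,p)[0].round().astype(int); print(u)
    return cv2.resize(f["frame"][u[1]-r:u[1]+r,u[0]-r:u[0]+r,::-1],(k,k),interpolation=cv2.INTER_CUBIC)
cv2.imwrite("pics/d1.png",np.hstack([crop(t,dl,14,400),crop(s,np.r_[well,.09],35,400)]))
# model reprojection for scene
print("scene: well",proj(s,np.r_[well,.062]),"grip",proj(s,np.r_[well,.125]),"dial",proj(s,dl))
E
```

```text
[array([0.6016, 0.1228]), array([ 0.5825, -0.1081]), array([ 0.4161, -0.0915]), array([0.4355, 0.1367])]
0.23168861297208 -1.6533289657604973
0.1672055481275171 3.042532436238281
0.22909212976891621 1.4860254418651855
0.16667003052134707 -0.08353053864245256
yaw -0.08747356997231917 ctr [0.5089 0.015 ] well [0.5116 0.0459] dial [ 0.5153 -0.0719]
handle [array([0.5383, 0.0435]), array([0.4842, 0.0473])] [0.5113 0.0454] 0.054208078216730265 -0.07073736606598298
[284 187]
[252 206]
scene: well [[252.4432 211.948 ]] grip [[252.051  198.3626]] dial [[281.8972 195.8204]]
```

View pics/d1.png

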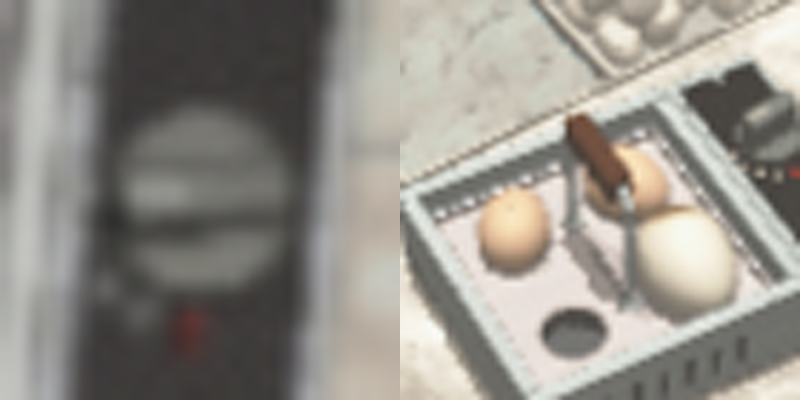

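Left half: the dial bar is nearly horizontal with its white pointer at the left, so it is about 1.4 rad on. The red off mark is at (188,330). Right half: the rack holds two tan eggs and the white one, and the wooden handle lies along the well's x. The measured sizes agree with the given ones (handle 54 mm against 56, box 167x230 mm against 172x234).

```bash
cat >> h.py <<'E'
def delta(p,yaw):
    o=bot.observe(); R=cv2.Rodrigues(np.zeros(3))[0]
    from scipy.spatial.transform import Rotation as Q
    R=Q.from_euler("xyz",o["tool_rot"]).as_matrix(); T=Q.from_euler("xyz",[np.pi,0,yaw]).as_matrix()
    print("tool cm",(R.T@(np.array(p)-o["position"])*100).round(2),"rotvec",Q.from_matrix(R.T@T).as_rotvec().round(3),"q",o["qpos"].round(2),"clk",o["clock"],"F",o["force"].round(1))
E
python3 - <<'E'
from h import *
delta([.5153,-.0719,.30],1.64)
E
```

```text
tool cm [ 43.31 -33.67  10.47] rotvec [ 0.     0.    -1.191] q [ 1.05  0.52 -0.04  1.6   0.02  1.02 -0.11] clk 0.7 F [ 0.1  0.2 -0.1]
```

View pics/top0.png

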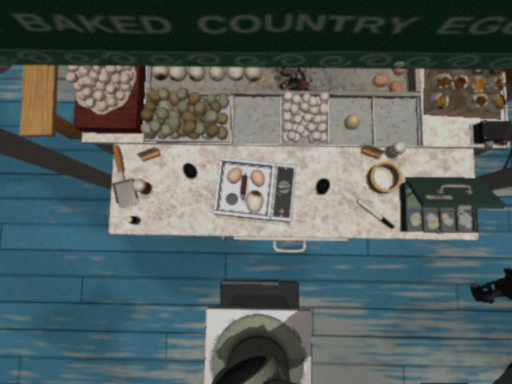

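The full top view shows clear counter between the arm's start pose and the warmer at (255,190). The sign board hangs behind, at rows 0–65. I'm going above the dial.

>>> {"api": "arm_command", "payload": {"deltas": [[[2.2,-1.7,0],[0,0,0],8.5],[[2.2,-1.7,0],[0,0,0],8.5],[[2.2,-1.7,0],[0,0,0],8.5],[[2.2,-1.7,0],[0,0,0],8.5],[[2.2,-1.7,0],[0,0,0],8.5],[[2.2,-1.7,0],[0,0,0],8.5],[[2.2,-1.7,0],[0,0,0],8.5],[[2.2,-1.7,0],[0,0,0],8.5],[[2.2,-1.7,0],[0,0,0],8.5],[[2.2,-1.7,0],[0,0,0],8.5],[[2.2,-1.7,0],[0,0,0],8.5],[[2.2,-1.7,0],[0,0,0],8.5],[[2.2,-1.7,0],[0,0,0],8.5],[[2.2,-1.7,0],[0,0,0],8.5],[[2.2,-1.7,0],[0,0,0],8.5],[[2.2,-1.7,0],[0,0,0],8.5],[[2.2,-1.7,0],[0,0,0],8.5],[[2.2,-1.7,0],[0,0,0],8.5],[[2.2,-1.7,0],[0,0,0],8.5],[[1.5,-1.4,0],[0,0,0],8.5]]}}

```text
clock: 2.7
position: [0.5157, -0.07, 0.4048]
tool_rot: [-3.141, -0.001, 0.45]
force: [0.5, -0.7, 0.2]
grip_width: 0.0849
finger_force: 0.0
```

>>> {"api": "arm_command", "payload": {"deltas": [[[0,0,0],[0,0,-0.12],6],[[0,0,0],[0,0,-0.12],6],[[0,0,0],[0,0,-0.12],6],[[0,0,0],[0,0,-0.12],6],[[0,0,0],[0,0,-0.12],6],[[0,0,0],[0,0,-0.12],6],[[0,0,0],[0,0,-0.12],6],[[0,0,0],[0,0,-0.12],6],[[0,0,0],[0,0,-0.12],6],[[0,0,0],[0,0,-0.11],6],[[0,0,2],[0,0,0],6],[[0,0,2],[0,0,0],6],[[0,0,2],[0,0,0],6],[[0,0,2],[0,0,0],6],[[0,0,2],[0,0,0],6],[[0,0,0],[0,0,0],6],[[0,0,0],[0,0,0],6]]}}

```text
clock: 4.4
position: [0.5152, -0.0716, 0.3051]
tool_rot: [-3.141, -0.0, 1.639]
force: [0.5, -0.3, 0.9]
grip_width: 0.0596
finger_force: 0.0
```

```bash
python3 - <<'E'
from h import *
delta([.5153,-.0719,.23],1.64)
s=bot.grab_frame("scene");t=bot.grab_frame("top")
def crop(f,u,r):
    return cv2.resize(f["frame"][u[1]-r:u[1]+r,u[0]-r:u[0]+r,::-1],(400,400),interpolation=cv2.INTER_CUBIC)
cv2.imwrite("pics/e1.png",np.hstack([crop(t,(284,187),35),crop(s,(282,185),30)]))
E
```

```text
tool cm [-0.04  0.01  7.51] rotvec [-0.    -0.    -0.001] q [ 0.34  0.52 -0.43  1.95  0.31  0.74 -0.2 ] clk 4.4 F [ 0.5 -0.3  0.9]
```

View pics/e1.png

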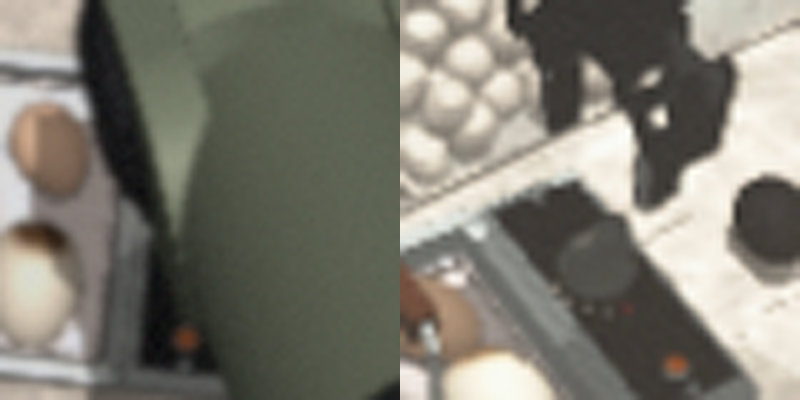

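The scene half shows the open fingers above the dial, at (165,100) and (255,180) in that half, straddling the bar at (195,260). The top view is blocked by the arm. Descending and closing.

>>> {"api": "arm_command", "payload": {"deltas": [[[0,0,1.5],[0,0,0],6],[[0,0,1.5],[0,0,0],6],[[0,0,1.5],[0,0,0],6],[[0,0,1.5],[0,0,0],6],[[0,0,1.5],[0,0,0],6],[[0,0,0],[0,0,0],6],[[0,0,0],[0,0,0],1],[[0,0,0],[0,0,0],1],[[0,0,0],[0,0,0],1],[[0,0,0],[0,0,0],1],[[0,0,0],[0,0,0],1],[[0,0,0],[0,0,0],1],[[0,0,0],[0,0,0],1],[[0,0,0],[0,0,0],1],[[0,0,0],[0,0,0],1]], "newtons": 30}}

```text
clock: 6.0
position: [0.5158, -0.0718, 0.2333]
tool_rot: [3.138, 0.002, 1.638]
force: [-15.9, 0.1, 63.4]
grip_width: 0.0425
finger_force: 31.7
```

Pressing on the disc: the fingertips reach lower than assumed. I'm opening, rising 1.3 cm and closing again.

>>> {"api": "arm_command", "payload": {"deltas": [[[0,0,0],[0,0,0],6],[[0,0,-0.5],[0,0,0],6],[[0,0,-0.8],[0,0,0],6],[[0,0,0],[0,0,0],6],[[0,0,0],[0,0,0],6]]}}

```text
clock: 6.5
position: [0.5152, -0.0717, 0.2431]
tool_rot: [3.141, 0.0, 1.639]
force: [-0.1, -0.0, -0.3]
grip_width: 0.06
finger_force: 0.0
```

```bash
python3 - <<'E'
from h import *
delta([.5153,-.0719,.242],1.64)
s=bot.grab_frame("scene")
f=s["frame"][150:220,240:330,::-1]
cv2.imwrite("pics/e2.png",cv2.resize(f,None,fx=8,fy=8,interpolation=cv2.INTER_CUBIC))
E
```

```text
tool cm [-0.02  0.01  0.11] rotvec [ 0.001  0.    -0.001] q [ 0.3   0.62 -0.37  1.98  0.38  0.61 -0.26] clk 6.5 F [-0.1 -0.  -0.3]
```

View pics/e2.png

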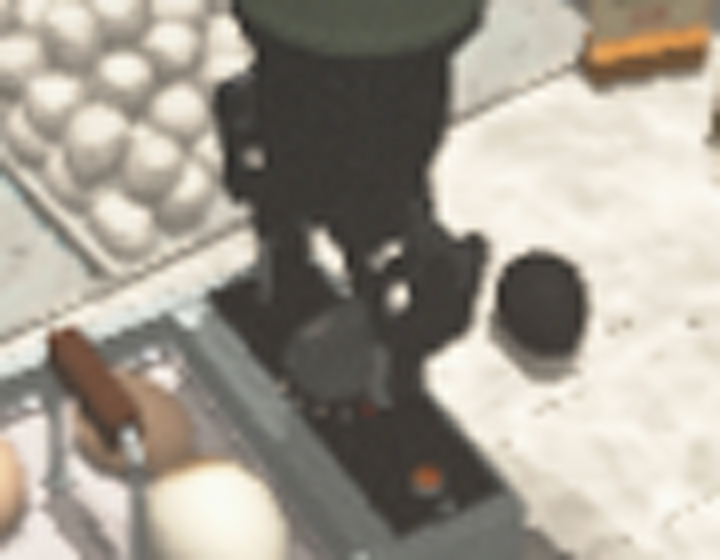

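The crop shows one finger behind the dial (265,270) and one in front of it (380,370), with the bar between them. Closing here.

>>> {"api": "arm_command", "payload": {"deltas": [[[0,0,0],[0,0,0],4],[[0,0,0],[0,0,0],3],[[0,0,0],[0,0,0],2],[[0,0,0],[0,0,0],1],[[0,0,0],[0,0,0],1],[[0,0,0],[0,0,0],1],[[0,0,0],[0,0,0],1],[[0,0,0],[0,0,0],1]], "newtons": 30}}

```text
clock: 7.35
position: [0.5157, -0.0714, 0.244]
tool_rot: [3.139, 0.001, 1.639]
force: [-4.6, 0.2, 30.8]
grip_width: 0.0124
finger_force: 44.1
```

>>> {"api": "arm_command", "payload": {"deltas": [[[0,0,-0.2],[0,0,0],1],[[0,0,-0.1],[0,0,0],1],[[0,0,0],[0,0,-0.1],1],[[0,0,0],[0,0,-0.1],1],[[0,0,0],[0,0,-0.1],1],[[0,0,0],[0,0,-0.1],1],[[0,0,0],[0,0,-0.1],1],[[0,0,0],[0,0,-0.1],1],[[0,0,0],[0,0,-0.1],1]]}}

```text
clock: 8.25
position: [0.5162, -0.0715, 0.245]
tool_rot: [3.138, 0.001, 2.343]
force: [19.2, 1.1, -30.7]
grip_width: 0.0125
finger_force: 30.5
```

>>> {"api": "arm_command", "payload": {"deltas": [[[0,0,0],[0,0,-0.1],1],[[0,0,0],[0,0,-0.1],1],[[0,0,0],[0,0,-0.1],1],[[0,0,0],[0,0,-0.1],1],[[0,0,0],[0,0,-0.1],1],[[0,0,0],[0,0,-0.1],1],[[0,0,0],[0,0,-0.08],1],[[0,0,0],[0,0,0],1]]}}

```text
clock: 9.05
position: [0.5164, -0.071, 0.245]
tool_rot: [3.138, 0.003, 3.023]
force: [19.9, 5.8, -29.5]
grip_width: 0.0121
finger_force: 30.5
```

```bash
python3 - <<'E'
from h import *
delta([.5153,-.0719,.242],3.054); print(bot.observe()["moment"])
E
```

```text
tool cm [ 0.1 -0.1  0.3] rotvec [ 0.004  0.003 -0.031] q [ 0.55  0.7  -0.73  1.97  0.68  0.73  0.86] clk 9.05 F [ 19.9   5.8 -29.5]
[ 1.1692397  -4.36488027  0.00827965]
```

>>> {"api": "arm_command", "payload": {"deltas": [[[0,0,0.1],[0,0,-0.03],1],[[0,0,0],[0,0,-0.02],1],[[0,0,0],[0,0,-0.01],1],[[0,0,0],[0,0,0],1]]}}

```text
clock: 9.45
position: [0.5165, -0.0708, 0.2449]
tool_rot: [3.139, 0.004, 3.079]
force: [13.8, 5.6, -9.1]
grip_width: 0.012
finger_force: 35.2
```

```bash
python3 - <<'E'
from h import *
delta([.5153,-.0719,.242],3.054); print(bot.observe()["moment"])
E
```

```text
tool cm [ 0.11 -0.11  0.29] rotvec [0.003 0.004 0.025] q [ 0.56  0.7  -0.74  1.97  0.7   0.74  0.91] clk 9.45 F [13.8  5.6 -9.1]
[ 1.17532232 -2.88576712 -0.58103351]
```

>>> {"api": "arm_command", "payload": {"deltas": [[[0,0,0],[0,0,0],3],[[0,0,0],[0,0,0],3],[[0,0,0],[0,0,0],3],[[0,0,-1],[0,0,0],3],[[0,0,-2],[0,0,0],3],[[0,0,-3],[0,0,0],3],[[0,0,-3],[0,0,0],5],[[0,0,-3],[0,0,0],6],[[0,0,0],[0,0,0],6],[[0,0,0],[0,0,0],6]]}}

```text
clock: 10.45
position: [0.5149, -0.0718, 0.3654]
tool_rot: [-3.141, 0.001, 3.078]
force: [-0.1, 0.1, -0.8]
grip_width: 0.0601
finger_force: 0.0
```

```bash
python3 - <<'E'
from h import *
delta([.5115,.0457,.345],3.054)
s=bot.grab_frame("scene"); t=bot.grab_frame("top")
f=s["frame"][170:220,240:310,::-1]; g=t["frame"][160:210,235:305,::-1]
cv2.imwrite("pics/e3.png",np.vstack([cv2.resize(x,(420,300),interpolation=cv2.INTER_CUBIC) for x in(f,g)]))
E
```

```text
tool cm [ 1.09 11.71  2.03] rotvec [-0.001  0.001  0.024] q [ 0.67  0.53 -0.88  1.88  0.5   0.96  1.07] clk 10.45 F [-0.1  0.1 -0.8]
```

View pics/e3.png

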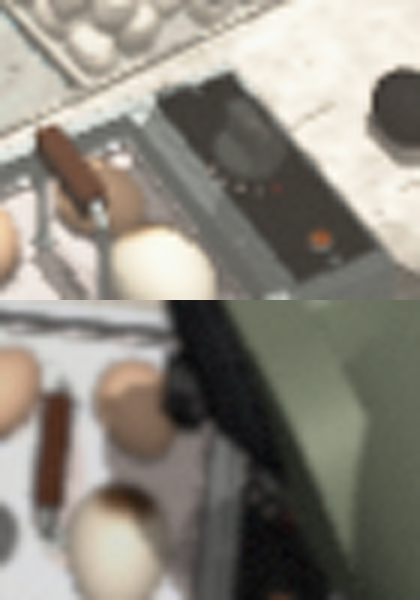

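Top half: the dial's bar now points towards the red mark (275,188). The moment also showed the end stop at tool yaw 3.08, so the dial is off. Bottom half: the handle lies at (52,460), undisturbed. Moving above the handle.

>>> {"api": "arm_command", "payload": {"deltas": [[[0.3,1,0],[0,0,0.01],6],[[0.3,2,0],[0,0,0],6],[[0.3,2,0],[0,0,0],6],[[0.2,2,0],[0,0,0],6],[[0,2,0],[0,0,0],6],[[0,1.7,0],[0,0,0],6],[[0,1,0],[0,0,0],6],[[0,0,1],[0,0,0],6],[[0,0,1],[0,0,0],6],[[0,0,1],[0,0,0],6],[[0,0,0],[0,0,0],6],[[0,0,0],[0,0,0],6]]}}

```text
clock: 11.75
position: [0.5125, 0.0454, 0.3344]
tool_rot: [3.142, -0.001, 3.068]
force: [0.3, -0.8, -0.5]
grip_width: 0.06
finger_force: 0.0
```

```bash
python3 - <<'E'
from h import *
delta([.5115,.0457,.288],3.065)
s=bot.grab_frame("scene")
f=s["frame"][160:240,205:305,::-1]
cv2.imwrite("pics/e4.png",cv2.resize(f,None,fx=7,fy=7,interpolation=cv2.INTER_CUBIC))
E
```

```text
tool cm [0.1  0.02 4.64] rotvec [ 0.    -0.001  0.003] q [ 0.42  0.57 -0.85  1.93  0.55  0.9   0.79] clk 11.75 F [ 0.3 -0.8 -0.5]
```

View pics/e4.png

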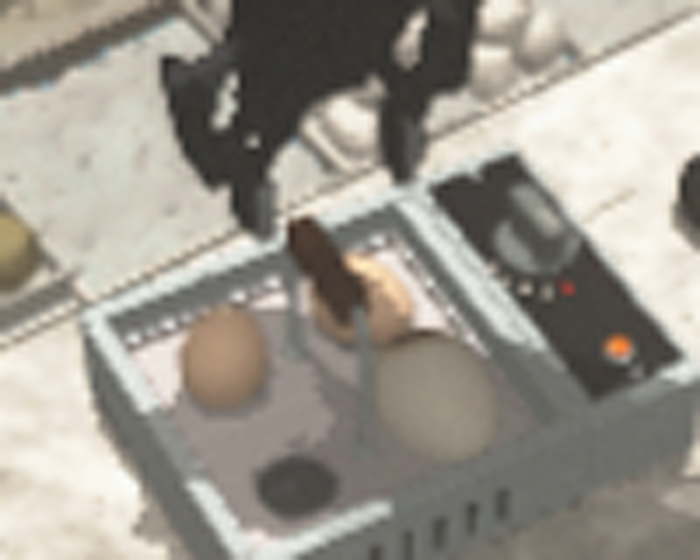

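The fingers stand at (255,215) and (400,160), on either side of the handle (325,265), and the dial bar points at the red mark (567,288). Descending and gripping.

>>> {"api": "arm_command", "payload": {"deltas": [[[0.1,0,1],[0,0,0],5],[[0,0,1],[0,0,0],5],[[0,0,1],[0,0,0],5],[[0,0,1],[0,0,0],5],[[0,0,0.6],[0,0,0],5],[[0,0,0],[0,0,0],5],[[0,0,0],[0,0,0],4],[[0,0,0],[0,0,0],3],[[0,0,0],[0,0,0],2.2],[[0,0,0],[0,0,0],1.8],[[0,0,0],[0,0,0],1.4],[[0,0,0],[0,0,0],1.2],[[0,0,0],[0,0,0],1.2]], "newtons": 40}}

```text
clock: 13.1
position: [0.5117, 0.046, 0.289]
tool_rot: [3.141, 0.001, 3.069]
force: [0.1, 0.7, 5.7]
grip_width: 0.0152
finger_force: 39.5
```

>>> {"api": "arm_command", "payload": {"deltas": [[[0,0,0],[0,0,0],0.5],[[0,0,0],[0,0,0],0.5],[[0,0,0],[0,0,0],0.5],[[0,0,-0.2],[0,0,0],0.5],[[0,0,-0.2],[0,0,0],0.5],[[0,0,-0.2],[0,0,0],0.5],[[0,0,-0.2],[0,0,0],0.5],[[0,0,-0.2],[0,0,0],0.5],[[0,0,-0.2],[0,0,0],0.5],[[0,0,0],[0,0,0],0.5],[[0,0,0],[0,0,0],0.5]], "newtons": 90}}

```text
clock: 14.2
position: [0.5115, 0.0459, 0.3007]
tool_rot: [-3.142, 0.0, 3.069]
force: [-0.5, -0.4, -5.4]
grip_width: 0.0139
finger_force: 87.9
```

>>> {"api": "arm_command", "payload": {"deltas": [[[0,0,-0.2],[0,0,0],0.5],[[0,0,-0.3],[0,0,0],0.5],[[0,0,-0.4],[0,0,0],0.5],[[0,0,-0.4],[0,0,0],0.5],[[0,0,-0.4],[0,0,0],0.5],[[0,0,-0.4],[0,0,0],0.5],[[0,0,-0.4],[0,0,0],0.5],[[0,0,-0.4],[0,0,0],0.5],[[0,0,-0.4],[0,0,0],0.5],[[0,0,-0.4],[0,0,0],0.5],[[0,0,-0.4],[0,0,0],0.5],[[0,0,-0.4],[0,0,0],0.5],[[0,0,-0.4],[0,0,0],0.5],[[0,0,-0.4],[0,0,0],0.5],[[0,0,-0.2],[0,0,0],0.5],[[0,0,0],[0,0,0],0.5]]}}

```text
clock: 15.8
position: [0.5116, 0.0459, 0.356]
tool_rot: [3.142, 0.0, 3.069]
force: [0.6, 0.0, -5.5]
grip_width: 0.014
finger_force: 87.9
```

>>> {"api": "arm_command", "payload": {"deltas": [[[0,0,-0.2],[0,0,0],0.5],[[0,0,-0.3],[0,0,0],0.5],[[0,0,-0.4],[0,0,0],0.5],[[0,0,-0.4],[0,0,0],0.5],[[0,0,-0.4],[0,0,0],0.5],[[0,0,-0.4],[0,0,0],0.5],[[0,0,-0.4],[0,0,0],0.5],[[0,0,-0.4],[0,0,0],0.5],[[0,0,-0.4],[0,0,0],0.5],[[0,0,-0.4],[0,0,0],0.5],[[0,0,-0.4],[0,0,0],0.5],[[0,0,-0.4],[0,0,0],0.5],[[0,0,-0.4],[0,0,0],0.5],[[0,0,-0.2],[0,0,0],0.5],[[0,0,-0.1],[0,0,0],0.5],[[0,0,0],[0,0,0],0.5],[[0,0,0],[0,0,0],0.5],[[0,0,0],[0,0,0],0.5]]}}

```text
clock: 17.6
position: [0.5115, 0.0459, 0.4076]
tool_rot: [3.142, -0.0, 3.069]
force: [-0.8, 0.4, -5.9]
grip_width: 0.0137
finger_force: 87.9
```

```bash
python3 - <<'E'
from h import *
delta([.5115,.0457,.40],3.065)
s=bot.grab_frame("scene")
f=s["frame"][130:240,195:315,::-1]
cv2.imwrite("pics/e5.png",cv2.resize(f,None,fx=5,fy=5,interpolation=cv2.INTER_CUBIC))
E
```

```text
tool cm [-0.   -0.02  0.76] rotvec [ 0.    -0.     0.004] q [ 0.48  0.47 -0.92  1.85  0.44  1.03  0.88] clk 17.6 F [-0.8  0.4 -5.9]
```

View pics/e5.png

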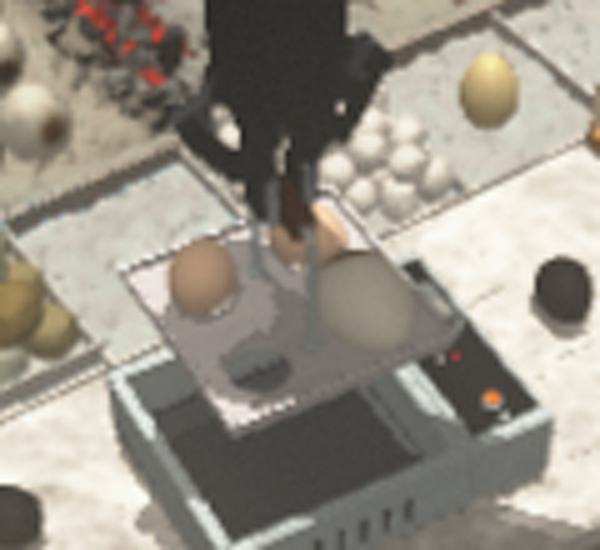

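The rack hangs above the well with all three eggs in their seats. Its corners are at (120,265), (235,435), (465,325) and (330,190). I'll check these against a level model.

```bash
python3 - <<'E'
from h import *
s=bot.grab_frame("scene"); y=-.075; R=np.array([[np.cos(y),-np.sin(y)],[np.sin(y),np.cos(y)]])
for c in[(1,1),(-1,1),(-1,-1),(1,-1)]:
    p=np.r_[np.array([.5115,.0458])+R@(np.array(c)*.0735),.1386+.016]
    print(c,((proj(s,p)[0]-[195,130])*5).round())
E
```

```text
(1, 1) [119. 276.]
(-1, 1) [233. 438.]
(-1, -1) [456. 341.]
(1, -1) [330. 193.]
```

The corners match a level rack at about 0.139 m to within about 3 px, with no consistent tilt. Handing in.

```bash
python3 -c "
from workcell import bot
print(bot.job_done())"
```

```text
the job is handed in; nothing more can be done
None
```

The dial is turned back to off, and the arm is holding the rack level over the well with all three eggs in their seats, its feet about 7.5 cm above the rim; I handed the job in at about 18 s, and no verdict came back.

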